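# Clear the router table: sort collet nuts, clamp knob and set-up blocks into their trays

### The job

Clear up the router table: stand the two collet nuts in the orange tray, one in each of its two bays, the red clamp knob in the green tray, and in the grey tray stack the two set-up blocks, the big blue one flat on the tray's floor and the small brass one flat and centred on top of it. Everything stays the same way up as it stands now, and the jar and the wax tin among the trays stay where they are.

Things in the scene. Friction and masses are not known exactly. Their poses are not given: they have to be found in the camera images.
- nut_steel: Large bright silver collet nut standing on the table: round neck 36 mm in diameter from 0 to 12 mm height, above it a hexagon 40 mm across flats (46 across corners) from 12 to 32 mm height, dark bore on top; 0.11 to 0.21 kg. Origin: centre of its underside, z up. Two parallel flats face its own +y and -y, the others follow every 60 degrees: grip a pair of flats.
- nut_black: Small dark grey, nearly black, collet nut of the same shape: neck 28 mm in diameter from 0 to 12 mm, hexagon 32 mm across flats (37 across corners) from 12 to 32 mm height; 0.07 to 0.13 kg. Origin: centre of its underside, z up. Two parallel flats face its own +y and -y, the others follow every 60 degrees.
- knob: Red six-lobed clamp knob standing on its black hub: hub 30 mm in diameter from 0 to 14 mm height, lobed head 52 mm across lobe tips from 14 to 36 mm height, brass insert on the flat top; 0.05 to 0.09 kg. Origin: centre of its underside, z up. Lobe tips lie along its own +x and every 60 degrees; across its y it is 47 mm wide and jaws rest on two lobes each side.
- block_big: Big blue set-up block, 70 (its x) by 50 (its y) by 30 mm high, with dark drilled holes; 0.2 to 0.36 kg. Origin: centre of its underside, z up.
- block_small: Small brass-coloured set-up block, 50 (its x) by 30 (its y) by 30 mm high, with dark drilled holes; 0.25 to 0.47 kg. Origin: centre of its underside, z up.
- tray_two: Orange tray, fixed to the table, 100 (its x) by 180 (its y) by 15 mm high, walls and floor 5 mm thick, split by a low wall across its middle into two bays, each about 90 by 83 mm inside. Origin: centre of its underside, on the table; bay centres at its y = +44 mm and y = -44 mm, x = 0, bay floor 5 mm above the origin.
- tray_green: Green tray, fixed to the table, 100 by 100 by 15 mm high, walls and floor 5 mm thick, one bay 90 by 90 mm inside. Origin: centre of its underside; floor 5 mm above it.
- tray_grey: Grey tray, fixed to the table, 120 (its x) by 140 (its y) by 15 mm high, walls and floor 5 mm thick, one bay 110 by 130 mm inside. Origin: centre of its underside; floor 5 mm above it.
- screw_jar: Bystander: loose amber jar with a silver lid, 58 mm in diameter, 65 mm high, standing between trays. Origin: centre of its underside.
- wax_tin: Bystander: loose round yellow tin with a brass-coloured lid, 62 mm in diameter, 32 mm high, standing between trays. Origin: centre of its underside.

How it is judged (in metres and radians):
At the end, for the whole second after the job is handed in: One nut in each orange bay, knob in the green tray, blue block in the grey tray, all on the tray floor (4 mm) and upright (0.12 rad); brass block on the blue one, centred within 12 mm along each of its sides; all released and at rest; jar and tin within 20 mm of their start (linear speed of each of nut_steel, nut_black, knob, block_big, block_small below 0.02 m/s and angular speed of each of nut_steel, nut_black, knob, block_big, block_small below 0.2 rad/s and angle between each of nut_steel, nut_black, knob, block_big, block_small's own z axis and vertical below 0.12 rad and ((x of nut_steel in the frame of tray_two between -0.034 and 0.034 m and y of nut_steel in the frame of tray_two between 0.0137 and 0.0737 m and z of nut_steel in the frame of tray_two between 0.001 and 0.009 m and x of nut_black in the frame of tray_two between -0.034 and 0.034 m and y of nut_black in the frame of tray_two between -0.0737 and -0.0137 m and z of nut_black in the frame of tray_two between 0.001 and 0.009 m) or (x of nut_black in the frame of tray_two between -0.034 and 0.034 m and y of nut_black in the frame of tray_two between 0.0137 and 0.0737 m and z of nut_black in the frame of tray_two between 0.001 and 0.009 m and x of nut_steel in the frame of tray_two between -0.034 and 0.034 m and y of nut_steel in the frame of tray_two between -0.0737 and -0.0137 m and z of nut_steel in the frame of tray_two between 0.001 and 0.009 m)) and x of knob in the frame of tray_green between -0.032 and 0.032 m and y of knob in the frame of tray_green between -0.032 and 0.032 m and z of knob in the frame of tray_green between 0.001 and 0.009 m and x of block_big in the frame of tray_grey between -0.035 and 0.035 m and y of block_big in the frame of tray_grey between -0.045 and 0.045 m and z of block_big in the frame of tray_grey between 0.001 and 0.009 m and x of block_small in the frame of block_big between -0.012 and 0.012 m and y of block_small in the frame of block_big between -0.012 and 0.012 m and z of block_small in the frame of block_big between 0.026 and 0.034 m and distance of each of screw_jar, wax_tin from where it was at the start of the episode below 0.02 m); the robot touches nothing.
It fails at once if the jar is shifted by more than 20 mm or tipped (distance of screw_jar from where it was at the start of the episode above 0.02 m or angle between screw_jar's own z axis and vertical above 0.35 rad).
It fails at once if the wax tin is shifted by more than 20 mm or tipped (distance of wax_tin from where it was at the start of the episode above 0.02 m or angle between wax_tin's own z axis and vertical above 0.35 rad).
It also fails if it takes over 120 s, if anything falls off the work surface, if the arm or the gripper's body presses on something with over 40 N, if the wrist force passes 120 N, or if a joint passes its speed limit or range.

### The arm

A 7-joint arm with a two-finger parallel gripper is mounted at the origin on the work surface. World frame = base frame: x ahead of the robot, y to its left, z up, the work surface at z = 0. Lengths are in mm, angles in rad, forces in N, time in s.
With the tool pointing down it reaches from about 425 to 875 mm from the base axis. Payload 8.4 kg.
Tool frame: the origin (TCP) lies midway between the tips of the shut fingers; the grasp point (between the pads) lies 19 mm behind it (bot.grasp_offset is the distance from the TCP to the grasp point, in mm); z points along the fingers, y is the line along which they close (so a half turn about z gives the same grasp; the last joint's range is limited). The gripper opens to 85 mm and grips with 20 to 120 N. Pads are 22 mm wide; open, the fingers measure 114 mm over their backs; the gripper's body (76 mm by 85 mm) begins 54 mm behind the grasp point. The pads swing forward as they close: fully open they stand 13 mm farther back than shut.
Start: joints at [1.03, 0.333, 0.04, 1.465, -0.013, 1.343, -0.059], TCP at [277.893, -587.571, 231.308] pointing down, gripper open.
Joint ranges: [-2.58, 2.58], [-0.38, 2.09], [-1.3, 1.39], [0.25, 2.4], [-1.5, 4.64], [0.08, 2.09], [-2.65, 2.65]. Speed limits (rad/s): [2.22, 2.22, 2.79, 2.79, 3.14, 3.14, 3.14].

### API

Orientations are given as a unit quaternion [w, x, y, z].
In Python, from bench import bot, optics, sign_off gives the robot as it stands.
- The arm moves only by the tool arm_command, never from a script. Its argument "increments" is a list of rows, each a list of 3 entries, a list of its own where there are three numbers: the turn, a rotation vector about the tool's x, y, z in degrees, then the shift along the tool's x, y, z in mm, then the gripper's target within -1 to 1 (fully open at 1, half-way at 0, shut at -1). A call has 1 to 20 rows; each row shifts and turns the commanded pose from where the row before left it, along the tool's axes as they then stand; what a row does not reach is not made up. A row lasts 1/12 s, in which the tool goes at most 41.7 mm and 7.16 degrees, less where a joint would pass 70% of its speed; a pose out of reach is approached as far as the arm can. A call with a gripper value outside its range is refused whole. The fingers move at their own pace and stop on an object; "squeeze" is the grip in N (left out, the last holds). Time passes only in rows, so rows that do not move let the fingers close. It gives the time, the measured TCP pose, the force, the opening and the grip force at its end, in the units of the state.
- bot.sense(): the state, without advancing time (a new reading comes with each control period).
- optics.capture(name): name is "scene" or "top" or "wrist"; returns (picture, depth): 480x640x3 uint8, blue, green, red; 480x640 float32, mm along the optical axis (not along the pixel's ray), 0 where there is no reading.
- optics.get_calibration(name): a dict with "fx", "fy", "cx", "cy" (pixels), "T" (4x4, takes a point from camera to world coordinates). Camera axes: x right, y up, looking along -z (the intrinsics and any distortion apply to the point x, -y, -z); pixel columns grow to the right and rows downward; lengths in mm; the calibration is good to about 2 mm. A picture is of the moment at which its call begins: read the wrist's pose just before it. get_calibration takes no time and is no camera call; for the wrist camera it gives the pose at the moment of the call.
- sign_off(): hands the job in; it is judged then, once.
Trained networks look in the newest picture that a camera, given by its name, has taken for a name from the list of things; names that differ only in an ending like _2 or _b are one class to them, and where a whole thing is asked for, a point or a joint stands for the part that bears it (a point fixed in the world has none). Each returns a list of dicts, best first, with "p" (0 to 1); they miss things now and then, are a little off and sometimes report something else, mostly with a low value. They report only what shows in the picture. A call takes as long as a camera call.
- optics.search_frame(query, camera): "bbox" ([left, top, right, bottom] in pixels, round what is visible of it).
- optics.place_of(query, camera): "uv" ([column, row] in pixels: a listed point, or the origin of a listed thing).
The state is a dict: "clock": time; "q": joint angles; "joint_velocities": joint speeds; "effort": joint torques, N m; "tool_pos": TCP position; "tool_rot": TCP orientation; "force": force on the tool from outside, world axes, zero at the start; "ft_torque": the same for the moment, N m; "finger_gap": opening from 0.0 (shut) to 1.0 (fully open); "finger_force": force on a finger pad.
Only numpy, scipy, OpenCV 4.12 (cv2) and the standard library are available. Lean on these libraries where they do the work, as an engineer would, in place of code of your own. Each camera call takes 0.05 s, during which the arm holds its last target. There are 200 camera calls.

## Working session

There is one attempt and no reset: what is moved stays moved. The work goes in short steps, Python scripts to look and compute and a tool call to move; the robot and the scene stay as the last step left them, time stands still between calls to the robot, and variables do not carry over. Pictures are saved under pics/ and viewed, at most 16 in all, crops included, and the job is handed in when it is done.

Besides the shell and the picture viewer there is one more tool, called after "Request:" as name(argument=value, ...), one argument or row to a line, values as JSON. arm_command: Moves the arm, as the interface text tells. Its arguments: {"type":"object","properties":{"increments":{"type":"array"},"squeeze":{"type":"number"}},"required":["increments"]}

```bash
mkdir -p pics; ls
python3 - <<'E'
from bench import bot, optics
import cv2
s=bot.sense();print({k:s[k] for k in('clock','tool_pos','tool_rot','finger_gap')},bot.grasp_offset)
for n in('top','scene'):
    p,d=optics.capture(n);cv2.imwrite(f'pics/{n}0.png',p)
    c=optics.get_calibration(n);print(n,c)
    for q in "nut_steel nut_black knob block_big block_small tray_two tray_green tray_grey screw_jar wax_tin".split():
        if n=='top':print(q,[(round(r['p'],2),[round(v) for v in r['uv']]) for r in optics.place_of(q,n)][:3])
E
```

```text
pics
{'clock': 0.0, 'tool_pos': array([ 277.6982032 , -587.21013079,  230.4403199 ]), 'tool_rot': array([-7.61650339e-04,  9.75705141e-01,  2.19086392e-01, -2.23629789e-04]), 'finger_gap': 0.9989967511658433} 18.700000000000003
top {'fx': 478.1522907999164, 'fy': 478.1522907999164, 'cx': 316.67924636489926, 'cy': 239.54631024203943, 'T': array([[ 2.50999055e-02,  9.92128105e-01, -1.22685848e-01,
         3.61458465e+02],
       [-9.99684884e-01,  2.49540013e-02, -2.72590600e-03,
        -1.12466298e+01],
       [ 3.57054841e-04,  1.22715607e-01,  9.92441813e-01,
         9.56636344e+02],
       [ 0.00000000e+00,  0.00000000e+00,  0.00000000e+00,
         1.00000000e+00]])}
nut_steel [(0.77, [322, 254])]
nut_black [(0.75, [398, 265])]
knob [(0.75, [441, 296])]
block_big [(0.96, [240, 266])]
block_small []
tray_two [(0.88, [302, 175])]
tray_green [(0.86, [148, 197]), (0.25, [323, 252])]
tray_grey [(0.8, [477, 208])]
screw_jar [(0.69, [394, 174])]
wax_tin [(0.71, [232, 164])]
scene {'fx': 613.2653823782966, 'fy': 613.2653823782966, 'cx': 315.48209498359125, 'cy': 247.52786943804932, 'T': array([[ 6.12266681e-01, -4.62100189e-01,  6.41555085e-01,
         1.31459014e+03],
       [ 7.90347049e-01,  3.80213895e-01, -4.80404971e-01,
        -6.32647551e+02],
       [-2.19329296e-02,  8.01187125e-01,  5.98011820e-01,
         8.03882372e+02],
       [ 0.00000000e+00,  0.00000000e+00,  0.00000000e+00,
         1.00000000e+00]])}
```

View pics/top0.png

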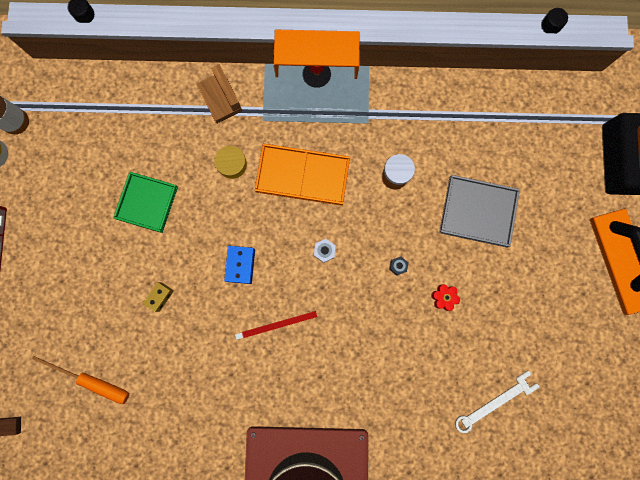

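View pics/scene0.png

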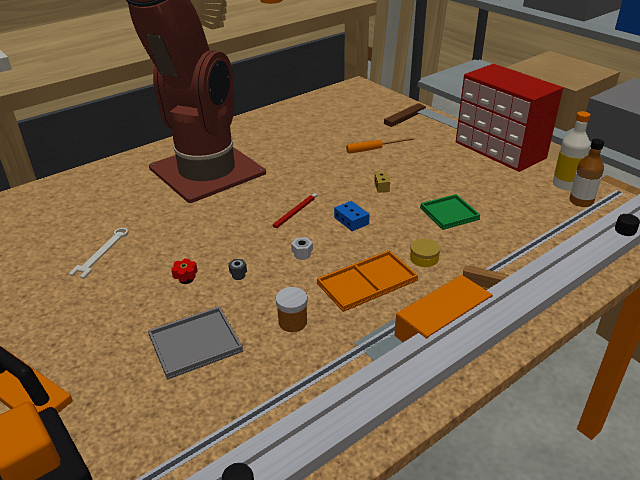

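The top view shows everything: steel nut (324,251), black nut (399,266), knob (446,297), blue block (240,265), brass block (158,296), orange tray (303,174), green (146,202), grey (480,211), jar (399,170), tin (230,161). The gripper is at the right edge. The scene view agrees with this. Next I measure by colour and depth.

```bash
cat > h.py <<'E'
import numpy as np, cv2
from bench import bot, optics
def world(uv,d,c):
    "pixels (n,2), depth (n,) -> world mm"
    uv=np.asarray(uv,float).reshape(-1,2); d=np.asarray(d,float).ravel()
    P=np.c_[(uv[:,0]-c['cx'])/c['fx']*d,-(uv[:,1]-c['cy'])/c['fy']*d,-d,np.ones(len(d))]
    return (P@c['T'].T)[:,:3]
def plane(uv,z,c):
    "pixels on the horizontal plane at height z"
    a=world(uv,np.ones(len(uv)),c); o=c['T'][:3,3]; r=a-o
    return o+r*((z-o[2])/r[:,2])[:,None]
def blob(p,d,c,seed,lo,hi,ztop,R=45,tol=6):
    "top face of the HSV blob near seed: centre, rect angle, sizes"
    h=cv2.cvtColor(p,cv2.COLOR_BGR2HSV); m=cv2.inRange(h,np.array(lo),np.array(hi))
    r,cc=np.mgrid[:480,:640]; m[(abs(cc-seed[0])>R)|(abs(r-seed[1])>R)]=0
    v,u=np.nonzero(m); w=world(np.c_[u,v],d[v,u],c); k=(abs(w[:,2]-ztop)<tol)&(d[v,u]>0)
    w=w[k]; (x,y),s,a=cv2.minAreaRect(w[:,:2].astype(np.float32))
    return dict(n=len(w),c=(round(x,1),round(y,1)),mean=w.mean(0).round(1),size=np.round(s,1),ang=round(a,1))
def tool():
    s=bot.sense(); return s
E
python3 - <<'E'
from h import *
p,d=optics.capture('top');c=optics.get_calibration('top')
for n,s,lo,hi,z,R in [('blue',(240,265),(100,100,30),(130,255,255),30,40),('brass',(158,296),(15,100,50),(35,255,255),30,18),
 ('knob',(446,297),(0,150,80),(8,255,255),36,25),('steel',(324,251),(0,0,90),(179,80,255),32,18),('black',(399,266),(0,0,0),(179,110,130),32,14),
 ('orange',(303,174),(8,180,120),(20,255,255),12,60),('green',(146,202),(45,100,30),(75,255,255),12,50),('grey',(480,211),(0,0,40),(179,40,160),12,60),
 ('jar',(399,170),(0,0,90),(179,80,255),65,25),('tin',(230,161),(15,100,50),(35,255,255),32,22)]:
    print(n,blob(p,d,c,s,lo,hi,z,R,8))
s=bot.sense();cw=optics.get_calibration('wrist');print(np.round(cw['T'],3),cw['fx'])
E
```

```text
blue {'n': 906, 'c': (424.1, 141.6), 'mean': array([423.8, 141.1,  31.3]), 'size': array([51. , 69.6]), 'ang': 86.3}
brass {'n': 421, 'c': (357.7, 297.9), 'mean': array([357.7, 296.9,  30.9]), 'size': array([31.1, 50.3]), 'ang': 58.8}
knob {'n': 420, 'c': (370.7, -258.7), 'mean': array([ 370.6, -258.5,   37.3]), 'size': array([45.8, 49.4]), 'ang': 47.6}
steel {'n': 324, 'c': (455.0, -23.5), 'mean': array([455.1, -23.6,  33.6]), 'size': array([44.2, 38.9]), 'ang': 1.4}
black {'n': 179, 'c': (429.5, -168.5), 'mean': array([ 429.2, -167.9,   33.6]), 'size': array([32.5, 32.7]), 'ang': 42.9}
orange {'n': 4021, 'c': (613.6, 38.0), 'mean': array([612.6,  24.6,   8.5]), 'size': array([207.5, 101.1]), 'ang': 82.7}
green {'n': 2378, 'c': (546.7, 338.7), 'mean': array([547. , 338.8,   8.8]), 'size': array([101.9, 100.1]), 'ang': 75.0}
grey {'n': 3845, 'c': (545.1, -333.5), 'mean': array([ 545.7, -335.6,    8.3]), 'size': array([141.3, 120.1]), 'ang': 79.4}
jar {'n': 692, 'c': (613.0, -163.2), 'mean': array([ 612.5, -163.3,   66.5]), 'size': array([55.8, 55.7]), 'ang': 47.2}
tin {'n': 751, 'c': (629.6, 169.0), 'mean': array([629.2, 168.4,  33.3]), 'size': array([60.2, 60.7]), 'ang': 38.2}
[[ 4.27000e-01  8.58000e-01  2.86000e-01  3.51049e+02]
 [-9.04000e-01  4.05000e-01  1.35000e-01 -5.54913e+02]
 [-0.00000e+00 -3.16000e-01  9.49000e-01  3.73751e+02]
 [ 0.00000e+00  0.00000e+00  0.00000e+00  1.00000e+00]] 384.39137032938226
```

Request:
arm_command(
  increments=[
    [[0,0,0],[26,-28,0],1],
    [[0,0,0],[26,-28,0],1],
    [[0,0,0],[26,-28,0],1],
    [[0,0,0],[26,-28,0],1],
    [[0,0,0],[26,-28,0],1],
    [[0,0,0],[26,-28,0],1],
    [[0,0,0],[26,-28,0],1],
    [[0,0,0],[26,-28,0],1],
    [[0,0,0],[26,-28,0],1],
    [[0,0,0],[26,-28,0],1],
    [[0,0,0],[26,-28,0],1],
    [[0,0,0],[26,-28,0],1],
    [[0,0,0],[0,0,0],1],
    [[0,0,0],[0,0,0],1],
  ],
)

```text
clock: 1.82
tool_pos: [416.9, -148.6, 231.7]
tool_rot: [0.0, 0.975, 0.221, 0.0]
force: [0.0, 0.2, -0.2]
finger_gap: 0.999
finger_force: 0.0
```

```bash
cat >> h.py <<'E'
def sym(uv,n,w):
    "phase (deg, of n-fold outline maxima) of a convex hull given in world points"
    hull=cv2.convexHull(w[:,:2].astype(np.float32))[:,0]; M=cv2.moments(hull[:,None]); c=np.array([M['m10'],M['m01']])/M['m00']
    best=min(np.arange(0,360/n,1.0),key=lambda a:np.ptp((w[:,:2]-c)@[np.cos(np.radians(a)),np.sin(np.radians(a))])+
      np.ptp((w[:,:2]-c)@[np.cos(np.radians(a+60)),np.sin(np.radians(a+60))])+np.ptp((w[:,:2]-c)@[np.cos(np.radians(a+120)),np.sin(np.radians(a+120))]))
    return c.round(1),best,[round(float(np.ptp((w[:,:2])@[np.cos(np.radians(best+k)),np.sin(np.radians(best+k))])),1) for k in(0,30,60,90,120)]
def go(x,y,z,psi=None):
    "tool-axis turn about z, then shift, to reach x,y,z with tool x heading psi"
    s=bot.sense(); from scipy.spatial.transform import Rotation as R
    q=s['tool_rot']; r=R.from_quat([q[1],q[2],q[3],q[0]]).as_matrix(); p0=np.degrees(np.arctan2(r[1,0],r[0,0]))
    psi=p0 if psi is None else psi; a=np.radians(psi); D=np.array([x,y,z])-s['tool_pos']
    turn=p0-psi
    sh=[D[0]*np.cos(a)+D[1]*np.sin(a),D[0]*np.sin(a)-D[1]*np.cos(a),-D[2]]
    print('psi',round(p0,1),'pos',s['tool_pos'].round(1),'turn',round(turn,1),'shift',np.round(sh,1),'t',round(s['clock'],1),'tilt',r[:,2].round(3))
E
python3 - <<'E'
from h import *
s=bot.sense();c=optics.get_calibration('wrist');p,d=optics.capture('wrist');cv2.imwrite('pics/w1.png',p)
print(s['tool_pos'],s['q'].round(2))
h=cv2.cvtColor(p,cv2.COLOR_BGR2HSV)
v,u=np.nonzero(d>0);w=world(np.c_[u,v],d[v,u],c)
for n,(x,y),z,r in[('knob',(370.7,-258.7),36,32),('steel',(455,-23.5),32,28),('black',(429.5,-168.5),32,24)]:
    k=(abs(w[:,2]-z)<5)&(np.hypot(w[:,0]-x,w[:,1]-y)<r)
    print(n,k.sum(),w[k].mean(0).round(1),sym(None,6,w[k]))
p,d=optics.capture('top');c=optics.get_calibration('top');print(blob(p,d,c,(303,174),(8,180,120),(20,255,255),10,48,8))
E
```

```text
[ 416.93557178 -148.56501093  231.6950704 ] [ 0.61 -0.08 -0.34  1.92 -0.03  1.29 -0.85]
knob 1689 [ 370.9 -260.1   35.5] (array([ 370., -261.]), np.float64(48.0), [47.4, 51.0, 46.5, 51.2, 46.7])
steel 2126 [455.7 -26.6  32. ] (array([455.2, -26.2]), np.float64(26.0), [39.2, 45.2, 40.5, 45.7, 40.8])
black 1074 [ 429.3 -170.9   32. ] (array([ 428.9, -171.2]), np.float64(20.0), [32.4, 37.0, 32.5, 35.7, 32.0])
{'n': 4140, 'c': (613.5, 24.0), 'mean': array([612.2,  24.7,   7.9]), 'size': array([180.4, 104.8]), 'ang': 82.8}
```

View pics/w1.png

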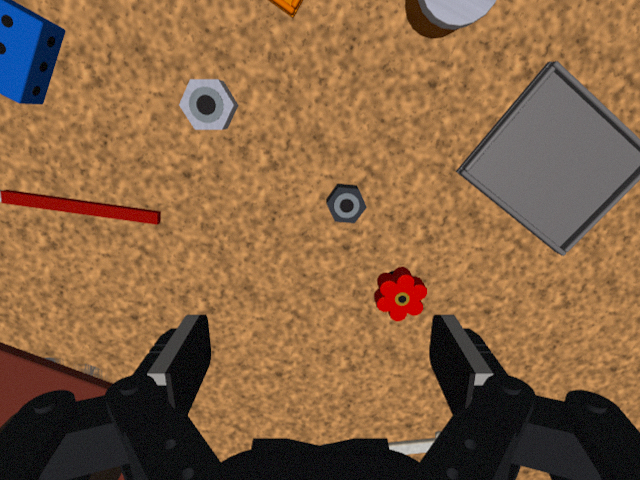

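Wrist view: steel nut (207,105), black nut (346,205) and knob (401,299), all with the expected widths. I'll take the knob first.

```bash
python3 -c "
from h import *
go(370.5,-260.5,8,18)"
```

```text
psi 25.3 pos [ 416.1 -151.2  231.4] turn 7.3 shift [-77.1  89.9 223.4] t 1.9 tilt [ 0. -0. -1.]
```

Request:
arm_command(
  increments=[
    [[0,0,3.65],[0,0,0],1],
    [[0,0,3.65],[0,0,0],1],
    [[0,0,0],[-11,13,20],1],
    [[0,0,0],[-11,13,20],1],
    [[0,0,0],[-11,13,20],1],
    [[0,0,0],[-11,13,20],1],
    [[0,0,0],[-11,13,20],1],
    [[0,0,0],[-11,13,20],1],
    [[0,0,0],[-11,12,20],1],
    [[0,0,0],[0,0,20],1],
    [[0,0,0],[0,0,20],1],
    [[0,0,0],[0,0,15],1],
    [[0,0,0],[0,0,15],1],
    [[0,0,0],[0,0,13],1],
    [[0,0,0],[0,0,0],1],
  ],
  squeeze=30,
)

```text
clock: 3.17
tool_pos: [368.5, -260.3, 6.0]
tool_rot: [-0.001, 0.988, 0.155, -0.002]
force: [-0.3, 0.7, 1.4]
finger_gap: 1.0
finger_force: 0.0
```

```bash
python3 -c "
from h import *
p,d=optics.capture('wrist');cv2.imwrite('pics/w2.png',p);go(370.5,-260.5,8,18)"
```

```text
psi 17.9 pos [ 369.2 -260.4    7.3] turn -0.1 shift [ 1.2  0.5 -0.7] t 3.2 tilt [-0.003  0.001 -1.   ]
```

View pics/w2.png

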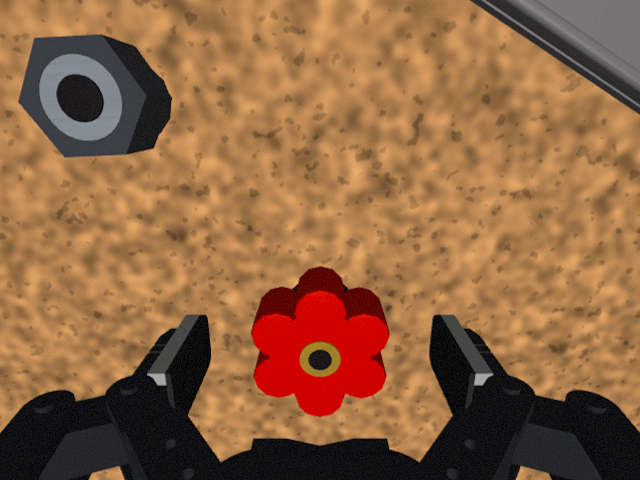

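The knob head sits between the jaws at (320,340), square to the pads. I'll close and lift.

Request:
arm_command(
  increments=[
    [[0,0,0],[0,0,0],-1],
    [[0,0,0],[0,0,0],-1],
    [[0,0,0],[0,0,0],-1],
    [[0,0,0],[0,0,0],-1],
    [[0,0,0],[0,0,0],-1],
    [[0,0,0],[0,0,0],-1],
    [[0,0,0],[0,0,0],-1],
    [[0,0,0],[0,0,0],-1],
    [[0,0,0],[0,0,-10],-1],
    [[0,0,0],[0,0,-20],-1],
    [[0,0,0],[0,0,-30],-1],
    [[0,0,0],[0,0,-30],-1],
    [[0,0,0],[0,0,-30],-1],
    [[0,0,0],[0,0,0],-1],
  ],
)

```text
clock: 4.38
tool_pos: [373.7, -261.4, 134.7]
tool_rot: [0.003, 0.988, 0.157, 0.003]
force: [0.8, -1.3, -0.1]
finger_gap: 0.543
finger_force: 31.1
```

```bash
python3 -c "
from h import *
p,d=optics.capture('wrist');cv2.imwrite('pics/w3.png',p);go(547,338,128)"
```

```text
psi 18.0 pos [ 372.8 -260.9  132.1] turn 0.0 shift [ 350.9 -515.7    4.1] t 4.4 tilt [ 0.005 -0.004 -1.   ]
```

View pics/w3.png

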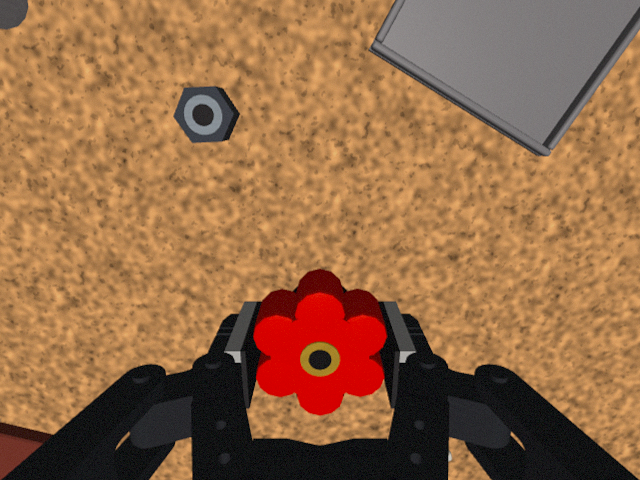

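Request:
arm_command(
  increments=[
    [[0,0,0],[20.8,-22.8,0],-1],
    [[0,0,0],[20.8,-22.8,0],-1],
    [[0,0,0],[20.8,-22.8,0],-1],
    [[0,0,0],[20.8,-22.8,0],-1],
    [[0,0,0],[20.8,-22.8,0],-1],
    [[0,0,0],[20.8,-22.8,0],-1],
    [[0,0,0],[20.8,-22.8,0],-1],
    [[0,0,0],[20.8,-22.8,0],-1],
    [[0,0,0],[20.8,-22.8,0],-1],
    [[0,0,0],[20.8,-22.8,0],-1],
    [[0,0,0],[14.3,-28.8,0],-1],
    [[0,0,0],[14.3,-28.8,0],-1],
    [[0,0,0],[14.3,-28.8,0],-1],
    [[0,0,0],[14.3,-28.8,0],-1],
    [[0,0,0],[14.3,-28.8,0],-1],
    [[0,0,0],[14.3,-28.8,0],-1],
    [[0,0,0],[14.3,-28.8,0],-1],
    [[0,0,0],[14.3,-28.8,0],-1],
    [[0,0,0],[14.3,-28.8,0],-1],
    [[0,0,0],[14.3,-28.8,0],-1],
  ],
)

```text
clock: 6.1
tool_pos: [544.6, 340.5, 127.4]
tool_rot: [0.0, 0.988, 0.157, -0.001]
force: [0.3, -0.1, -1.3]
finger_gap: 0.543
finger_force: 31.2
```

Request:
arm_command(
  increments=[
    [[0,0,0],[0,0,0],-1],
    [[0,0,0],[0,0,0],-1],
    [[0,0,0],[0,0,0],-1],
  ],
)

```text
clock: 6.35
tool_pos: [544.7, 338.7, 127.3]
tool_rot: [0.0, 0.988, 0.157, -0.001]
force: [0.3, 0.8, -0.9]
finger_gap: 0.547
finger_force: 31.2
```

Run:
```python
from h import *
c=optics.get_calibration('wrist');p,d=optics.capture('wrist');cv2.imwrite('pics/w4.png',p)
print(blob(p,d,c,(320,240),(45,100,30),(75,255,255),10,320,9))
go(547,338,16)
```

```text
{'n': 17612, 'c': (546.0, 334.1), 'mean': array([552.5, 338.3,   6.6]), 'size': array([103.7,  99.9]), 'ang': 74.9}
psi 18.0 pos [545.1 338.  127.6] turn 0.0 shift [  1.8   0.6 111.6] t 6.4 tilt [-0.001 -0.001 -1.   ]
```

Request:
arm_command(
  increments=[
    [[0,0,0],[0,0,25],-1],
    [[0,0,0],[0,0,25],-1],
    [[0,0,0],[0,0,25],-1],
    [[0,0,0],[0,0,20],-1],
    [[0,0,0],[0,0,10],-1],
    [[0,0,0],[0,0,5],-1],
    [[0,0,0],[0,0,4],-1],
    [[0,0,0],[0,0,0],-1],
    [[0,0,0],[0,0,0],0.1],
    [[0,0,0],[0,0,0],0.2],
    [[0,0,0],[0,0,0],0.35],
    [[0,0,0],[0,0,0],0.35],
    [[0,0,0],[0,0,0],0.35],
    [[0,0,0],[0,0,-10],0.35],
    [[0,0,0],[0,0,-20],0.35],
    [[0,0,0],[0,0,-30],0.5],
    [[0,0,0],[0,0,-40],1],
    [[0,0,0],[0,0,-40],1],
    [[0,0,0],[0,0,-40],1],
    [[0,0,0],[0,0,-40],1],
  ],
)

```text
clock: 8.07
tool_pos: [544.6, 339.4, 237.3]
tool_rot: [-0.0, 0.988, 0.157, 0.0]
force: [1.6, 0.6, 0.4]
finger_gap: 0.999
finger_force: 0.0
```

Run:
```python
from h import *
c=optics.get_calibration('wrist');p,d=optics.capture('wrist');cv2.imwrite('pics/w5.png',p)
print(blob(p,d,c,(320,300),(0,150,80),(8,255,255),41,200,8))
go(424,141,231,-3.7)
go(357.7,297.5,231,150)
```

```text
{'n': 1828, 'c': (545.2, 337.5), 'mean': array([545.9, 337.9,  40.5]), 'size': array([50.5, 46.7]), 'ang': 77.3}
psi 18.0 pos [546.9 341.6 246.4] turn 21.7 shift [-109.7  208.1   15.4] t 8.1 tilt [ 0.01   0.006 -1.   ]
psi 18.0 pos [546.9 341.6 246.4] turn -132.0 shift [ 141.8 -132.8   15.4] t 8.1 tilt [ 0.01   0.006 -1.   ]
```

View pics/w5.png

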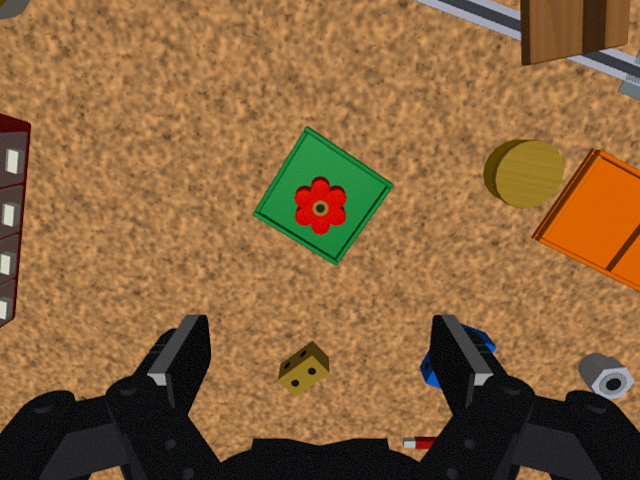

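The knob lies in the green tray, at (320,208). Next is the blue block.

Request:
arm_command(
  increments=[
    [[0,0,5.5],[0,0,0],1],
    [[0,0,5.5],[0,0,0],1],
    [[0,0,5.5],[0,0,0],1],
    [[0,0,5.5],[0,0,0],1],
    [[0,0,0],[-10.7,20.6,11.4],1],
    [[0,0,0],[-10.7,20.6,11.4],1],
    [[0,0,0],[-10.7,20.6,11.4],1],
    [[0,0,0],[-10.7,20.6,11.4],1],
    [[0,0,0],[-10.7,20.6,11.4],1],
    [[0,0,0],[-10.7,20.6,11.4],1],
    [[0,0,0],[-10.7,20.6,11.4],1],
    [[0,0,0],[-10.7,20.6,11.4],1],
    [[0,0,0],[-10.7,20.6,11.4],1],
    [[0,0,0],[-10.7,20.6,11.4],1],
    [[0,0,0],[0,0,0],1],
    [[0,0,0],[0,0,0],1],
    [[0,0,0],[0,0,0],1],
  ],
)

```text
clock: 9.53
tool_pos: [424.7, 142.1, 121.2]
tool_rot: [-0.0, 0.999, -0.035, 0.001]
force: [-0.4, 0.5, 0.7]
finger_gap: 0.996
finger_force: 0.0
```

Run:
```python
from h import *
c=optics.get_calibration('wrist');p,d=optics.capture('wrist');cv2.imwrite('pics/w6.png',p)
b=blob(p,d,c,(320,300),(100,100,30),(130,255,255),30,320,6);print(b)
go(*b['c'],3,-3.7)
```

```text
{'n': 7557, 'c': (424.0, 139.3), 'mean': array([426.2, 139.2,  29.7]), 'size': array([49.7, 70.4]), 'ang': 86.4}
psi -3.9 pos [424.9 142.5 121.3] turn -0.2 shift [ -0.7   3.2 118.3] t 9.6 tilt [ 0.002  0.001 -1.   ]
```

View pics/w6.png

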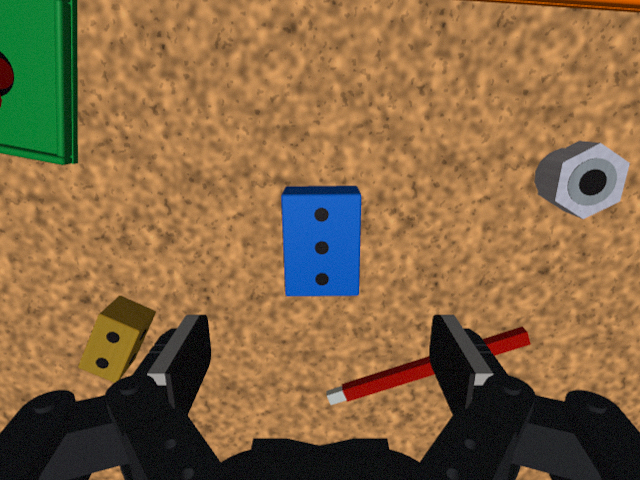

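The blue block is centred between the jaws at (321,240) and the pencil is clear of the fingers. I'll descend and grip.

Request:
arm_command(
  increments=[
    [[0,0,0],[0,1,25],1],
    [[0,0,0],[0,0,25],1],
    [[0,0,0],[0,0,25],1],
    [[0,0,0],[0,0,20],1],
    [[0,0,0],[0,0,13],1],
    [[0,0,0],[0,0,8],1],
    [[0,0,0],[0,0,0],1],
    [[0,0,0],[0,0,0],-1],
    [[0,0,0],[0,0,0],-1],
    [[0,0,0],[0,0,0],-1],
    [[0,0,0],[0,0,0],-1],
    [[0,0,0],[0,0,0],-1],
    [[0,0,0],[0,0,0],-1],
    [[0,0,0],[0,0,0],-1],
    [[0,0,0],[0,0,0],-1],
  ],
  squeeze=60,
)

```text
clock: 10.83
tool_pos: [425.0, 140.8, 5.6]
tool_rot: [-0.0, 0.999, -0.035, 0.001]
force: [-1.1, 0.1, 6.2]
finger_gap: 0.577
finger_force: 62.4
```

Request:
arm_command(
  increments=[
    [[0,0,0],[0,0,-10],-1],
    [[0,0,0],[0,0,-20],-1],
    [[0,0,0],[0,0,-30],-1],
    [[0,0,0],[0,0,-30],-1],
    [[0,0,0],[0,0,-30],-1],
    [[0,0,0],[0,0,0],-1],
  ],
)

```text
clock: 11.33
tool_pos: [426.9, 141.7, 130.7]
tool_rot: [-0.001, 0.999, -0.035, 0.004]
force: [1.0, 1.0, -1.5]
finger_gap: 0.572
finger_force: 62.9
```

Run:
```python
from h import *
go(545,-334,124);go(500,-60,124)
```

```text
psi -4.0 pos [426.9 141.7 130.7] turn 0.0 shift [150.7 466.3   6.7] t 11.3 tilt [ 0.009  0.002 -1.   ]
psi -4.0 pos [426.9 141.7 130.7] turn 0.0 shift [ 86.9 196.1   6.7] t 11.3 tilt [ 0.009  0.002 -1.   ]
```

Request:
arm_command(
  increments=[
    [[0,0,0],[9.5,29,0],-1],
    [[0,0,0],[9.5,29,0],-1],
    [[0,0,0],[9.5,29,0],-1],
    [[0,0,0],[9.5,29,0],-1],
    [[0,0,0],[9.5,29,0],-1],
    [[0,0,0],[9.5,29,0],-1],
    [[0,0,0],[9.5,29,0],-1],
    [[0,0,0],[9.5,29,0],-1],
    [[0,0,0],[9.5,29,0],-1],
    [[0,0,0],[9.5,29,0],-1],
    [[0,0,0],[9.5,29,0],-1],
    [[0,0,0],[9.5,29,0],-1],
    [[0,0,0],[9.5,29,0],-1],
    [[0,0,0],[9.5,29,0],-1],
    [[0,0,0],[9.5,29,0],-1],
    [[0,0,0],[9.5,29,0],-1],
    [[0,0,0],[0,0,0],-1],
    [[0,0,0],[0,0,0],-1],
    [[0,0,0],[0,0,0],-1],
  ],
)

```text
clock: 12.92
tool_pos: [543.1, -332.4, 124.1]
tool_rot: [-0.001, 0.999, -0.035, -0.0]
force: [-0.0, -0.6, -1.6]
finger_gap: 0.576
finger_force: 62.9
```

Run:
```python
from h import *
c=optics.get_calibration('wrist');p,d=optics.capture('wrist');cv2.imwrite('pics/w7.png',p)
go(545,-334,10)
```

```text
psi -3.9 pos [ 543.4 -331.8  124.3] turn 0.0 shift [  1.8   2.  114.3] t 13.0 tilt [-0.     0.001 -1.   ]
```

View pics/w7.png

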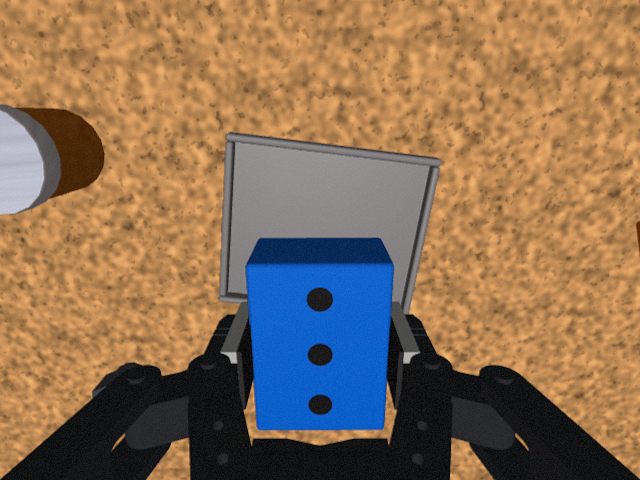

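The blue block is held level. The tray shows behind it, with its far corners at (231,135) and (438,162). I'll check these against the tray position from the top view.

Run:
```python
from h import *
c=optics.get_calibration('wrist')
w=plane(np.array([[231,135],[438,162],[222,298]]),15,c);print(w.round(1))
t=np.radians(-10.6);X=np.array([np.cos(t),np.sin(t)]);Y=np.array([-X[1],X[0]])
print(w[0,:2]-60*X-70*Y,w[1,:2]-60*X+70*Y,w[2,:2]+60*X-70*Y)
```

```text
[[ 614.7 -282.4   15. ]
 [ 588.7 -413.4   15. ]
 [ 501.7 -259.6   15. ]]
[ 542.86923302 -340.16564528] [ 542.65026043 -333.53014205] [ 547.8142598  -339.44266194]
```

Request:
arm_command(
  increments=[
    [[0,0,0],[1,4,25],-1],
    [[0,0,0],[0,0,25],-1],
    [[0,0,0],[0,0,25],-1],
    [[0,0,0],[0,0,20],-1],
    [[0,0,0],[0,0,10],-1],
    [[0,0,0],[0,0,5],-1],
    [[0,0,0],[0,0,4],-1],
    [[0,0,0],[0,0,0],-1],
    [[0,0,0],[0,0,0],0.2],
    [[0,0,0],[0,0,0],0.3],
    [[0,0,0],[0,0,0],0.45],
    [[0,0,0],[0,0,0],0.45],
    [[0,0,0],[0,0,0],0.45],
    [[0,0,0],[0,0,-10],0.45],
    [[0,0,0],[0,0,-20],0.45],
    [[0,0,0],[0,0,-30],0.5],
    [[0,0,0],[0,0,-40],1],
    [[0,0,0],[0,0,-40],1],
    [[0,0,0],[0,0,0],1],
    [[0,0,0],[0,0,0],1],
  ],
)

```text
clock: 14.63
tool_pos: [545.8, -338.0, 154.4]
tool_rot: [0.001, 0.999, -0.035, 0.003]
force: [-0.2, -0.6, -1.2]
finger_gap: 1.002
finger_force: 0.0
```

Run:
```python
from h import *
c=optics.get_calibration('wrist');p,d=optics.capture('wrist')
print(blob(p,d,c,(320,300),(100,100,30),(130,255,255),35,320,6))
p,d=optics.capture('top');c=optics.get_calibration('top');print(blob(p,d,c,(480,211),(100,100,30),(130,255,255),35,40,6))
go(429.5,-170.5,120,-10)
```

```text
{'n': 6245, 'c': (544.0, -338.9), 'mean': array([ 545.9, -339. ,   34.7]), 'size': array([49.9, 70.4]), 'ang': 86.4}
{'n': 851, 'c': (544.1, -335.7), 'mean': array([ 541.8, -334.2,   36.3]), 'size': array([51.1, 70.1]), 'ang': 86.1}
psi -4.0 pos [ 543.8 -337.1  150.3] turn 6.0 shift [-141.5 -144.2   30.3] t 14.7 tilt [-0.  0. -1.]
```

Request:
arm_command(
  increments=[
    [[0,0,6],[0,0,0],1],
    [[0,0,0],[-17.7,-18,4],1],
    [[0,0,0],[-17.7,-18,4],1],
    [[0,0,0],[-17.7,-18,4],1],
    [[0,0,0],[-17.7,-18,4],1],
    [[0,0,0],[-17.7,-18,4],1],
    [[0,0,0],[-17.7,-18,4],1],
    [[0,0,0],[-17.7,-18,3],1],
    [[0,0,0],[-17.7,-18,3],1],
    [[0,0,0],[0,0,0],1],
    [[0,0,0],[0,0,0],1],
    [[0,0,0],[0,0,0],1],
  ],
)

```text
clock: 15.73
tool_pos: [429.4, -171.0, 119.8]
tool_rot: [-0.0, 0.996, -0.087, -0.0]
force: [1.3, -0.3, -0.1]
finger_gap: 1.004
finger_force: 0.0
```

```bash
cat >> h.py <<'E'
def hexnut(x,y,r,z=32):
    c=optics.get_calibration('wrist');p,d=optics.capture('wrist')
    v,u=np.nonzero(d>0);w=world(np.c_[u,v],d[v,u],c)
    k=(abs(w[:,2]-z)<5)&(np.hypot(w[:,0]-x,w[:,1]-y)<r)
    o=sym(None,6,w[k]);print(k.sum(),w[k].mean(0).round(1),o,'need psi',[o[1]-90+60*i for i in range(5)]);return p,o
E
python3 - <<'E'
from h import *
p,o=hexnut(429.5,-170.5,26);cv2.imwrite('pics/w8.png',p)
go(*o[0],4)
E
```

```text
2145 [ 429.9 -171.7   32. ] (array([ 429.1, -171.6]), np.float64(20.0), [32.7, 36.2, 31.5, 36.3, 32.6]) need psi [np.float64(-70.0), np.float64(-10.0), np.float64(50.0), np.float64(110.0), np.float64(170.0)]
psi -10.0 pos [ 429.6 -171.4  119.9] turn 0.0 shift [ -0.5   0.3 115.9] t 15.8 tilt [-0.001  0.    -1.   ]
```

View pics/w8.png

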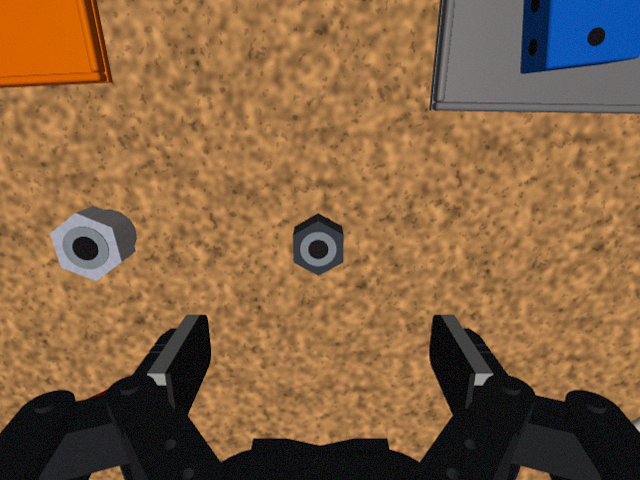

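The black nut is centred at (319,247) with its flats square to the jaws.

Request:
arm_command(
  increments=[
    [[0,0,0],[0,0,25],1],
    [[0,0,0],[0,0,25],1],
    [[0,0,0],[0,0,25],1],
    [[0,0,0],[0,0,20],1],
    [[0,0,0],[0,0,12],1],
    [[0,0,0],[0,0,8],1],
    [[0,0,0],[0,0,0],1],
    [[0,0,0],[0,0,0],-1],
    [[0,0,0],[0,0,0],-1],
    [[0,0,0],[0,0,0],-1],
    [[0,0,0],[0,0,0],-1],
    [[0,0,0],[0,0,0],-1],
    [[0,0,0],[0,0,0],-1],
    [[0,0,0],[0,0,0],-1],
    [[0,0,0],[0,0,0],-1],
    [[0,0,0],[0,0,0],-1],
    [[0,0,0],[0,0,0],-1],
  ],
  squeeze=40,
)

```text
clock: 17.2
tool_pos: [430.2, -171.0, 6.2]
tool_rot: [0.0, 0.996, -0.087, 0.001]
force: [-1.6, 0.1, 6.2]
finger_gap: 0.368
finger_force: 39.8
```

Request:
arm_command(
  increments=[
    [[0,0,0],[0,0,-10],-1],
    [[0,0,0],[0,0,-20],-1],
    [[0,0,0],[0,0,-30],-1],
    [[0,0,0],[0,0,-30],-1],
    [[0,0,0],[0,0,-30],-1],
    [[0,0,0],[0,0,0],-1],
    [[0,0,0],[0,0,0],-1],
  ],
)

```text
clock: 17.78
tool_pos: [430.7, -171.2, 127.5]
tool_rot: [0.001, 0.996, -0.087, 0.002]
force: [-0.3, 0.3, -2.0]
finger_gap: 0.367
finger_force: 40.1
```

Run:
```python
from h import *
# orange tray: y axis along 82.8 deg, centre from top (613,23)
a=np.radians(82.8);Y=np.array([np.cos(a),np.sin(a)]);C=np.array([613,23])
print(C+44*Y,C-44*Y)
go(*(C-44*Y),125,82.8)
go(*(C-44*Y),125,-7.2)
```

```text
[618.51466228  66.65304686] [607.48533772 -20.65304686]
psi -10.0 pos [ 430.7 -171.2  127.5] turn -92.8 shift [171.5 156.5   2.5] t 17.8 tilt [ 0.004 -0.002 -1.   ]
psi -10.0 pos [ 430.7 -171.2  127.5] turn -2.8 shift [ 156.5 -171.5    2.5] t 17.8 tilt [ 0.004 -0.002 -1.   ]
```

Request:
arm_command(
  increments=[
    [[0,0,0],[18.6,-22.4,0],-1],
    [[0,0,0],[18.6,-22.4,0],-1],
    [[0,0,0],[18.6,-22.4,0],-1],
    [[0,0,0],[18.6,-22.4,0],-1],
    [[0,0,0],[18.6,-22.4,0],-1],
    [[0,0,0],[18.6,-22.4,0],-1],
    [[0,0,0],[18.6,-22.4,0],-1],
    [[0,0,0],[18.6,-22.4,0],-1],
    [[0,0,0],[0,0,0],-1],
    [[0,0,0],[0,0,0],-1],
    [[0,0,0],[0,0,0],-1],
  ],
)

```text
clock: 18.7
tool_pos: [606.1, -20.4, 123.9]
tool_rot: [0.0, 0.996, -0.087, -0.001]
force: [0.7, 0.9, -0.9]
finger_gap: 0.368
finger_force: 40.0
```

Run:
```python
from h import *
c=optics.get_calibration('wrist');p,d=optics.capture('wrist');cv2.imwrite('pics/w9.png',p)
go(607.5,-20.6,11)
```

```text
psi -10.0 pos [606.1 -21.  124.3] turn 0.0 shift [  1.3  -0.6 113.3] t 18.8 tilt [-0.002 -0.    -1.   ]
```

View pics/w9.png

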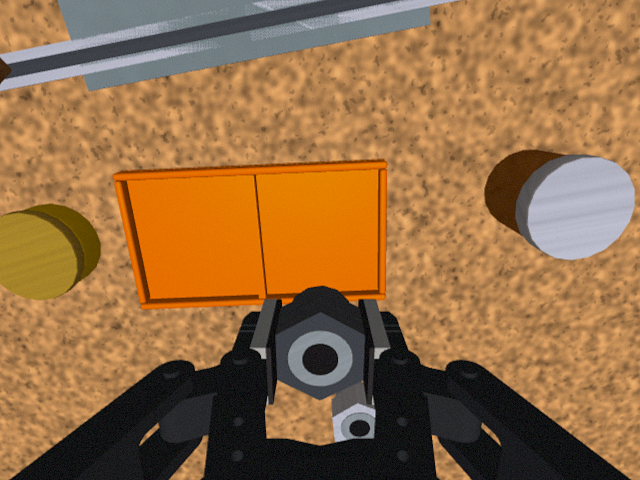

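The nut hangs level and the right bay's centre column (about 322) matches the tool's. Lowering it.

Request:
arm_command(
  increments=[
    [[0,0,0],[0,0,25],-1],
    [[0,0,0],[0,0,25],-1],
    [[0,0,0],[0,0,25],-1],
    [[0,0,0],[0,0,20],-1],
    [[0,0,0],[0,0,10],-1],
    [[0,0,0],[0,0,5],-1],
    [[0,0,0],[0,0,4],-1],
    [[0,0,0],[0,0,0],-1],
    [[0,0,0],[0,0,0],-0.2],
    [[0,0,0],[0,0,0],-0.1],
    [[0,0,0],[0,0,0],0],
    [[0,0,0],[0,0,0],0],
    [[0,0,0],[0,0,0],0],
    [[0,0,0],[0,0,-10],0],
    [[0,0,0],[0,0,-20],0],
    [[0,0,0],[0,0,-30],0.2],
    [[0,0,0],[0,0,-30],1],
    [[0,0,0],[0,0,-20],1],
    [[0,0,0],[0,0,0],1],
    [[0,0,0],[0,0,0],1],
  ],
)

```text
clock: 20.42
tool_pos: [608.2, -20.1, 123.4]
tool_rot: [-0.0, 0.996, -0.087, 0.002]
force: [-0.3, 0.1, -0.7]
finger_gap: 1.0
finger_force: 0.0
```

Run:
```python
from h import *
hexnut(607.5,-20.6,26,37)
go(455.2,-26,120,-4)
```

```text
2159 [607.2 -22.3  37. ] (array([606.3, -22.2]), np.float64(19.0), [32.7, 36.2, 31.6, 36.1, 32.8]) need psi [np.float64(-71.0), np.float64(-11.0), np.float64(49.0), np.float64(109.0), np.float64(169.0)]
psi -10.0 pos [607.3 -20.1 121.8] turn -6.0 shift [-151.3   16.4    1.8] t 20.5 tilt [ 0.001 -0.    -1.   ]
```

Request:
arm_command(
  increments=[
    [[0,0,-6],[0,0,0],1],
    [[0,0,0],[-25,2.7,0],1],
    [[0,0,0],[-25,2.7,0],1],
    [[0,0,0],[-25,2.7,0],1],
    [[0,0,0],[-25,2.7,0],1],
    [[0,0,0],[-25,2.7,0],1],
    [[0,0,0],[-26,2.7,0],1],
    [[0,0,0],[0,0,0],1],
    [[0,0,0],[0,0,0],1],
    [[0,0,0],[0,0,0],1],
  ],
)

```text
clock: 21.3
tool_pos: [455.6, -25.8, 121.0]
tool_rot: [-0.0, 0.999, -0.035, -0.0]
force: [-0.0, 0.2, 0.5]
finger_gap: 0.999
finger_force: 0.0
```

Run:
```python
from h import *
p,o=hexnut(455.2,-26,30)
go(*o[0],4)
```

```text
3305 [456.2 -26.5  32. ] (array([455.1, -26.4]), np.float64(26.0), [41.0, 46.0, 40.1, 45.9, 40.6]) need psi [np.float64(-64.0), np.float64(-4.0), np.float64(56.0), np.float64(116.0), np.float64(176.0)]
psi -4.0 pos [456.  -25.7 121.1] turn 0.0 shift [ -0.8   0.8 117.1] t 21.4 tilt [-0.  0. -1.]
```

Request:
arm_command(
  increments=[
    [[0,0,0],[-1,0,25],1],
    [[0,0,0],[0,0,25],1],
    [[0,0,0],[0,0,25],1],
    [[0,0,0],[0,0,20],1],
    [[0,0,0],[0,0,12],1],
    [[0,0,0],[0,0,9],1],
    [[0,0,0],[0,0,0],1],
    [[0,0,0],[0,0,0],-1],
    [[0,0,0],[0,0,0],-1],
    [[0,0,0],[0,0,0],-1],
    [[0,0,0],[0,0,0],-1],
    [[0,0,0],[0,0,0],-1],
    [[0,0,0],[0,0,0],-1],
    [[0,0,0],[0,0,0],-1],
    [[0,0,0],[0,0,0],-1],
    [[0,0,0],[0,0,0],-1],
  ],
  squeeze=50,
)

```text
clock: 22.68
tool_pos: [455.4, -25.7, 6.4]
tool_rot: [0.0, 0.999, -0.035, 0.001]
force: [-1.1, 0.5, 4.7]
finger_gap: 0.459
finger_force: 50.8
```

Request:
arm_command(
  increments=[
    [[0,0,0],[0,0,-10],-1],
    [[0,0,0],[0,0,-20],-1],
    [[0,0,0],[0,0,-30],-1],
    [[0,0,0],[0,0,-30],-1],
    [[0,0,0],[0,0,-30],-1],
    [[0,0,0],[0,0,0],-1],
    [[0,0,0],[0,0,0],-1],
  ],
)

```text
clock: 23.27
tool_pos: [455.6, -25.8, 127.6]
tool_rot: [0.0, 0.999, -0.035, 0.002]
force: [0.2, 0.5, -0.9]
finger_gap: 0.464
finger_force: 50.7
```

Run:
```python
from h import *
go(618,65.5,125)
```

```text
psi -4.0 pos [455.6 -25.8 127.6] turn 0.0 shift [ 155.6 -102.4    2.6] t 23.3 tilt [ 0.004 -0.001 -1.   ]
```

Request:
arm_command(
  increments=[
    [[0,0,0],[26,-17,0],-1],
    [[0,0,0],[26,-17,0],-1],
    [[0,0,0],[26,-17,0],-1],
    [[0,0,0],[26,-17,0],-1],
    [[0,0,0],[26,-17,0],-1],
    [[0,0,0],[26,-17,0],-1],
    [[0,0,0],[0,0,0],-1],
    [[0,0,0],[0,0,0],-1],
    [[0,0,0],[0,0,0],-1],
  ],
)

```text
clock: 24.02
tool_pos: [616.0, 65.0, 123.8]
tool_rot: [0.0, 0.999, -0.035, -0.001]
force: [0.2, 0.3, -1.2]
finger_gap: 0.456
finger_force: 50.7
```

Run:
```python
from h import *
c=optics.get_calibration('wrist');p,d=optics.capture('wrist');cv2.imwrite('pics/w10.png',p)
go(618,65.5,11)
```

```text
psi -4.0 pos [616.   64.6 124.3] turn 0.0 shift [  1.9  -1.1 113.3] t 24.1 tilt [-0.002 -0.001 -1.   ]
```

View pics/w10.png

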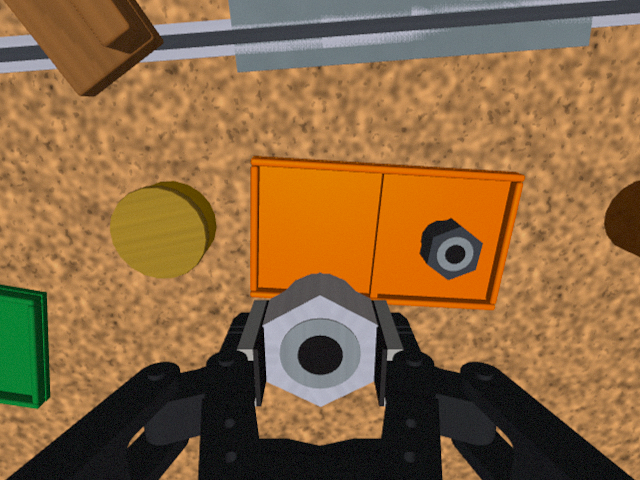

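The black nut stands in the right bay at (455,252). The left bay spans columns 258–378, so the tool at 320 is centred on it. Lowering the steel nut.

Request:
arm_command(
  increments=[
    [[0,0,0],[0,0,25],-1],
    [[0,0,0],[0,0,25],-1],
    [[0,0,0],[0,0,25],-1],
    [[0,0,0],[0,0,20],-1],
    [[0,0,0],[0,0,10],-1],
    [[0,0,0],[0,0,5],-1],
    [[0,0,0],[0,0,3],-1],
    [[0,0,0],[0,0,0],-1],
    [[0,0,0],[0,0,0],0],
    [[0,0,0],[0,0,0],0.1],
    [[0,0,0],[0,0,0],0.15],
    [[0,0,0],[0,0,0],0.15],
    [[0,0,0],[0,0,0],0.15],
    [[0,0,0],[0,0,-10],0.15],
    [[0,0,0],[0,0,-20],0.15],
    [[0,0,0],[0,0,-30],0.3],
    [[0,0,0],[0,0,-30],1],
    [[0,0,0],[0,0,-40],1],
    [[0,0,0],[0,0,0],1],
    [[0,0,0],[0,0,0],1],
  ],
)

```text
clock: 25.73
tool_pos: [619.0, 65.7, 146.1]
tool_rot: [-0.0, 0.999, -0.035, 0.003]
force: [-0.5, -0.6, 0.1]
finger_gap: 0.998
finger_force: 0.0
```

Run:
```python
from h import *
hexnut(616,65,30,37);hexnut(607,-21,26,37)
go(357.7,297,120,58.8);go(450,200,130,58.8)
```

```text
2849 [618.6  63.2  37. ] (array([617.6,  63.3]), np.float64(27.0), [40.5, 45.2, 39.7, 45.7, 40.6]) need psi [np.float64(-63.0), np.float64(-3.0), np.float64(57.0), np.float64(117.0), np.float64(177.0)]
1893 [607.2 -21.2  36.9] (array([606.3, -21.8]), np.float64(19.0), [33.3, 37.0, 32.9, 36.4, 32.0]) need psi [np.float64(-71.0), np.float64(-11.0), np.float64(49.0), np.float64(109.0), np.float64(169.0)]
psi -4.0 pos [617.   65.1 142.5] turn -62.8 shift [  64.  -341.9   22.5] t 25.8 tilt [ 0. -0. -1.]
psi -4.0 pos [617.   65.1 142.5] turn -62.8 shift [  28.9 -212.7   12.5] t 25.8 tilt [ 0. -0. -1.]
```

Both nuts stand on the bay floors. Next is the brass block, gripped across its 50 mm sides.

Request:
arm_command(
  increments=[
    [[0,0,-7],[0,0,0],1],
    [[0,0,-7],[0,0,0],1],
    [[0,0,-7],[0,0,0],1],
    [[0,0,-7],[0,0,0],1],
    [[0,0,-7],[0,0,0],1],
    [[0,0,-7],[0,0,0],1],
    [[0,0,-7],[0,0,0],1],
    [[0,0,-7],[0,0,0],1],
    [[0,0,-7],[0,0,0],1],
    [[0,0,0],[6.4,-34.2,2.3],1],
    [[0,0,0],[6.4,-34.2,2.3],1],
    [[0,0,0],[6.4,-34.2,2.3],1],
    [[0,0,0],[6.4,-34.2,2.3],1],
    [[0,0,0],[6.4,-34.2,2.3],1],
    [[0,0,0],[6.4,-34.2,2.3],1],
    [[0,0,0],[6.4,-34.2,2.3],1],
    [[0,0,0],[6.4,-34.2,2.3],1],
    [[0,0,0],[6.4,-34.2,2.3],1],
    [[0,0,0],[6.4,-34.2,2.3],1],
  ],
)

```text
clock: 27.42
tool_pos: [354.9, 296.3, 118.3]
tool_rot: [0.0, 0.87, 0.492, -0.001]
force: [0.3, 0.8, 0.0]
finger_gap: 1.002
finger_force: 0.0
```

Request:
arm_command(
  increments=[
    [[0,0,0],[0,0,0],1],
    [[0,0,0],[0,0,0],1],
    [[0,0,0],[0,0,0],1],
  ],
)

```text
clock: 27.67
tool_pos: [356.8, 295.5, 118.7]
tool_rot: [0.0, 0.87, 0.493, -0.001]
force: [0.1, 0.1, 0.1]
finger_gap: 1.002
finger_force: 0.0
```

Run:
```python
from h import *
c=optics.get_calibration('wrist');p,d=optics.capture('wrist');cv2.imwrite('pics/w11.png',p)
b=blob(p,d,c,(320,240),(15,100,50),(35,255,255),30,90,5);print(b)
v,u=np.nonzero(d>0);w=world(np.c_[u,v],d[v,u],c);k=(abs(w[:,2]-30)<4)&(np.hypot(w[:,0]-357,w[:,1]-297)<40)
print(cv2.minAreaRect(w[k][:,:2].astype(np.float32)))
go(*b['c'],4,58.8)
```

```text
{'n': 3331, 'c': (357.3, 296.2), 'mean': array([357.8, 297.2,  29.5]), 'size': array([30.3, 50. ]), 'ang': 57.8}
((357.3023986816406, 296.2123718261719), (30.311279296875, 50.02939987182617), 57.826942443847656)
psi 59.0 pos [357.3 295.2 118.8] turn 0.2 shift [  0.9  -0.5 114.8] t 27.7 tilt [-0.001 -0.001 -1.   ]
```

View pics/w11.png

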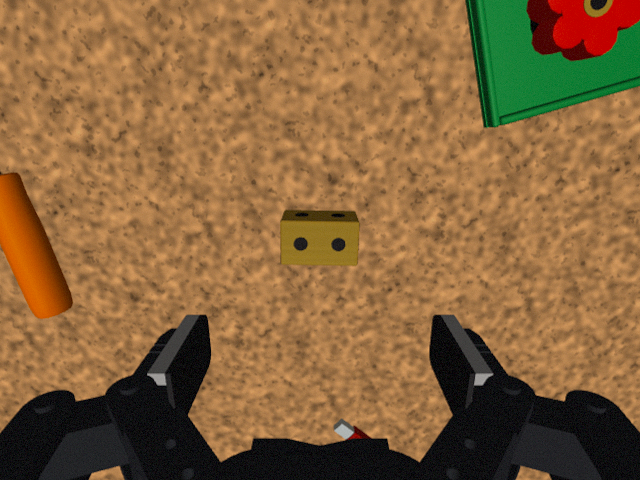

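The brass block is centred at (320,240) and square to the jaws.

Request:
arm_command(
  increments=[
    [[0,0,1],[1,0,25],1],
    [[0,0,0],[0,0,25],1],
    [[0,0,0],[0,0,25],1],
    [[0,0,0],[0,0,20],1],
    [[0,0,0],[0,0,12],1],
    [[0,0,0],[0,0,7],1],
    [[0,0,0],[0,0,0],1],
    [[0,0,0],[0,0,0],-1],
    [[0,0,0],[0,0,0],-1],
    [[0,0,0],[0,0,0],-1],
    [[0,0,0],[0,0,0],-1],
    [[0,0,0],[0,0,0],-1],
    [[0,0,0],[0,0,0],-1],
    [[0,0,0],[0,0,0],-1],
    [[0,0,0],[0,0,0],-1],
  ],
  squeeze=80,
)

```text
clock: 28.97
tool_pos: [358.4, 297.6, 6.7]
tool_rot: [0.0, 0.875, 0.485, 0.001]
force: [-1.0, -1.5, 7.9]
finger_gap: 0.565
finger_force: 82.8
```

Request:
arm_command(
  increments=[
    [[0,0,0],[0,0,-10],-1],
    [[0,0,0],[0,0,-20],-1],
    [[0,0,0],[0,0,-30],-1],
    [[0,0,0],[0,0,-30],-1],
    [[0,0,0],[0,0,-30],-1],
    [[0,0,0],[0,0,-30],-1],
    [[0,0,0],[0,0,0],-1],
    [[0,0,0],[0,0,0],-1],
  ],
)

```text
clock: 29.63
tool_pos: [358.2, 297.5, 157.3]
tool_rot: [0.0, 0.875, 0.485, 0.002]
force: [0.5, 0.3, -4.0]
finger_gap: 0.566
finger_force: 84.0
```

Run:
```python
from h import *
go(500,0,155,86);go(544,-337.5,155,86)
```

```text
psi 58.0 pos [358.2 297.5 157.3] turn -28.0 shift [-286.9  162.2    2.3] t 29.6 tilt [ 0.004  0.001 -1.   ]
psi 58.0 pos [358.2 297.5 157.3] turn -28.0 shift [-620.5  229.6    2.3] t 29.6 tilt [ 0.004  0.001 -1.   ]
```

Request:
arm_command(
  increments=[
    [[0,0,-7],[0,0,0],-1],
    [[0,0,-7],[0,0,0],-1],
    [[0,0,-7],[0,0,0],-1],
    [[0,0,-7],[0,0,0],-1],
    [[0,0,0],[-28.7,16.2,0],-1],
    [[0,0,0],[-28.7,16.2,0],-1],
    [[0,0,0],[-28.7,16.2,0],-1],
    [[0,0,0],[-28.7,16.2,0],-1],
    [[0,0,0],[-28.7,16.2,0],-1],
    [[0,0,0],[-28.7,16.2,0],-1],
    [[0,0,0],[-28.7,16.2,0],-1],
    [[0,0,0],[-28.7,16.2,0],-1],
    [[0,0,0],[-28.7,16.2,0],-1],
    [[0,0,0],[-28.7,16.2,0],-1],
  ],
)

```text
clock: 30.8
tool_pos: [498.4, -2.1, 153.9]
tool_rot: [-0.001, 0.731, 0.682, -0.001]
force: [-0.5, -0.3, -3.5]
finger_gap: 0.567
finger_force: 83.7
```

Request:
arm_command(
  increments=[
    [[0,0,0],[-27.8,5.6,0],-1],
    [[0,0,0],[-27.8,5.6,0],-1],
    [[0,0,0],[-27.8,5.6,0],-1],
    [[0,0,0],[-27.8,5.6,0],-1],
    [[0,0,0],[-27.8,5.6,0],-1],
    [[0,0,0],[-27.8,5.6,0],-1],
    [[0,0,0],[-27.8,5.6,0],-1],
    [[0,0,0],[-27.8,5.6,0],-1],
    [[0,0,0],[-27.8,5.6,0],-1],
    [[0,0,0],[-27.8,5.6,0],-1],
    [[0,0,0],[-27.8,5.6,0],-1],
    [[0,0,0],[-27.8,5.6,0],-1],
    [[0,0,0],[0,0,0],-1],
    [[0,0,0],[0,0,0],-1],
    [[0,0,0],[0,0,0],-1],
  ],
)

```text
clock: 32.05
tool_pos: [542.3, -336.8, 153.6]
tool_rot: [-0.002, 0.731, 0.682, -0.0]
force: [0.5, 0.5, -3.1]
finger_gap: 0.563
finger_force: 83.8
```

Run:
```python
from h import *
go(544,-337.5,40,86)
c=optics.get_calibration('wrist');p,d=optics.capture('wrist');cv2.imwrite('pics/w12.png',p)
# brass block in hand: top-face outline (z between 150 and 180)
v,u=np.nonzero(d>0);w=world(np.c_[u,v],d[v,u],c);h=cv2.cvtColor(p,cv2.COLOR_BGR2HSV)[v,u]
k=(h[:,0]>15)&(h[:,0]<35)&(h[:,1]>100)&(w[:,2]>100);W=w[k];z=np.percentile(W[:,2],95);W=W[W[:,2]>z-4];print(z,cv2.minAreaRect(W[:,:2].astype(np.float32)))
go(544,-337.5,40,86)
```

```text
psi 86.0 pos [ 542.3 -336.8  153.6] turn 0.0 shift [ -0.5   1.7 113.6] t 32.0 tilt [-0.002  0.002 -1.   ]
177.77991358859194 ((541.8873291015625, -337.711669921875), (33.50811004638672, 127.74333190917969), 86.13999938964844)
psi 86.1 pos [ 542.7 -336.4  154.1] turn 0.1 shift [ -1.    1.4 114.1] t 32.1 tilt [-0.002  0.002 -1.   ]
```

View pics/w12.png

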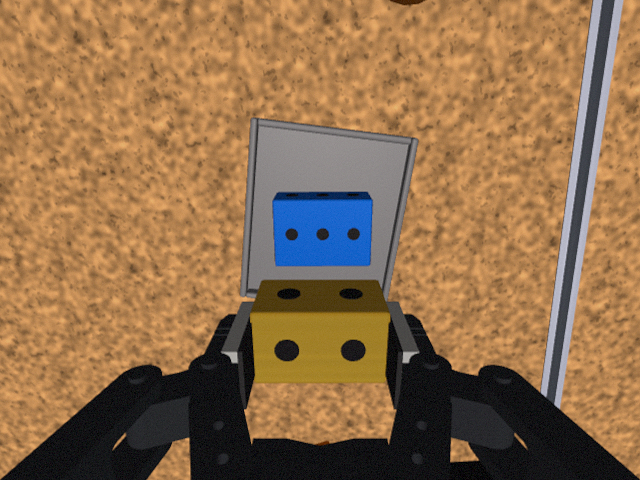

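The blue block at (322,230) and the held brass block (u=320) line up. Lowering onto it.

Request:
arm_command(
  increments=[
    [[0,0,0],[-1,1.5,25],-1],
    [[0,0,0],[0,0,25],-1],
    [[0,0,0],[0,0,25],-1],
    [[0,0,0],[0,0,20],-1],
    [[0,0,0],[0,0,10],-1],
    [[0,0,0],[0,0,5],-1],
    [[0,0,0],[0,0,2],-1],
    [[0,0,0],[0,0,1],-1],
    [[0,0,0],[0,0,1],-1],
    [[0,0,0],[0,0,0],-1],
    [[0,0,0],[0,0,0],-1],
  ],
)

```text
clock: 33.02
tool_pos: [544.8, -339.4, 42.3]
tool_rot: [0.001, 0.731, 0.682, 0.0]
force: [0.8, 0.3, -3.4]
finger_gap: 0.57
finger_force: 83.8
```

Run:
```python
from h import *
go(544,-337.5,40,86);print(bot.sense()['force'])
c=optics.get_calibration('wrist');p,d=optics.capture('wrist');cv2.imwrite('pics/w13.png',p)
```

```text
psi 86.0 pos [ 544.8 -339.4   42.3] turn 0.0 shift [ 1.9 -1.   2.3] t 33.0 tilt [ 0.001 -0.001 -1.   ]
[ 0.75817166  0.26925235 -3.41108473]
```

View pics/w13.png

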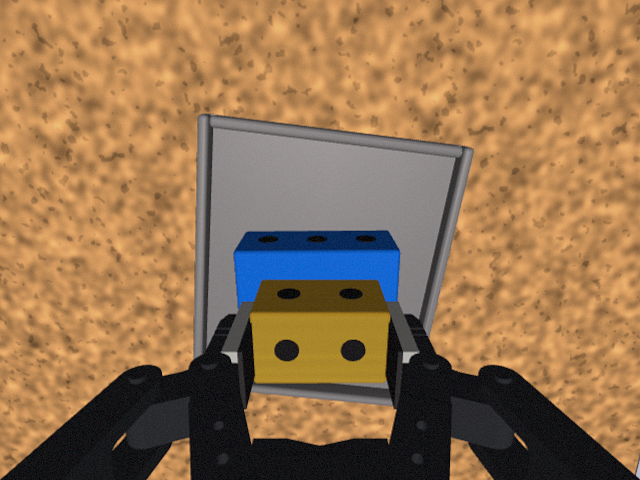

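Weight is still on the wrist, so about 1 mm of gap remains. The blue top's far edge is at v=250 and the brass lower edge at v=280. I'll compute the offset.

Run:
```python
from h import *
c=optics.get_calibration('wrist')
w=np.r_[plane(np.array([[235,250],[399,250]]),35,c),plane(np.array([[259,280],[380,280]]),35.5,c)]
a=np.radians(86);t=np.c_[w[:,0]*np.cos(a)+w[:,1]*np.sin(a),w[:,0]*np.sin(a)-w[:,1]*np.cos(a)]
print(t.round(1),'brass minus blue centre', t[2:,0].mean()-15-(t[:2,0].mean()-25), t[2:,1].mean()-t[:2,1].mean())
```

```text
[[-275.   531.8]
 [-275.1  599.6]
 [-288.3  541.1]
 [-288.4  592.3]] brass minus blue centre -3.3004619503556114 1.0161760377002338
```

Request:
arm_command(
  increments=[
    [[0,0,0],[3,-1,0],-1],
    [[0,0,0],[0,0,0.7],-1],
    [[0,0,0],[0,0,0],-1],
    [[0,0,0],[0,0,0],0.2],
    [[0,0,0],[0,0,0],0.3],
    [[0,0,0],[0,0,0],0.45],
    [[0,0,0],[0,0,0],0.45],
    [[0,0,0],[0,0,0],0.45],
    [[0,0,0],[0,0,-10],0.45],
    [[0,0,0],[0,0,-20],0.45],
    [[0,0,0],[0,0,-30],0.5],
    [[0,0,0],[0,0,-40],1],
    [[0,0,0],[0,0,-40],1],
    [[0,0,0],[0,0,-30],1],
    [[0,0,0],[0,0,0],1],
    [[0,0,0],[0,0,0],1],
    [[0,0,0],[0,0,0],1],
  ],
)

```text
clock: 34.48
tool_pos: [543.3, -335.9, 210.5]
tool_rot: [-0.0, 0.731, 0.682, -0.0]
force: [0.5, 0.5, -1.0]
finger_gap: 0.997
finger_force: 0.0
```

Run:
```python
from h import *
c=optics.get_calibration('wrist');p,d=optics.capture('wrist')
print(blob(p,d,c,(320,240),(15,100,50),(35,255,255),65,150,5));print(blob(p,d,c,(320,240),(100,100,30),(130,255,255),35,200,5))
p,d=optics.capture('scene');cv2.imwrite('pics/fin.png',p)
p,d=optics.capture('top');c=optics.get_calibration('top')
print(blob(p,d,c,(399,170),(0,0,90),(179,80,255),65,25,8),blob(p,d,c,(230,161),(15,100,50),(35,255,255),32,22,8))
```

```text
{'n': 2216, 'c': (543.3, -337.6), 'mean': array([ 543.4, -336.7,   64.5]), 'size': array([29.8, 49.3]), 'ang': 85.8}
{'n': 1875, 'c': (543.3, -338.2), 'mean': array([ 544.4, -328.4,   34.6]), 'size': array([49.9, 70. ]), 'ang': 86.0}
{'n': 690, 'c': (613.4, -163.3), 'mean': array([ 612.6, -163.3,   66.4]), 'size': array([55.9, 56.2]), 'ang': 46.0} {'n': 750, 'c': (630.1, 168.8), 'mean': array([629.3, 168.4,  33.4]), 'size': array([60.2, 60.8]), 'ang': 8.4}
```

View pics/fin.png

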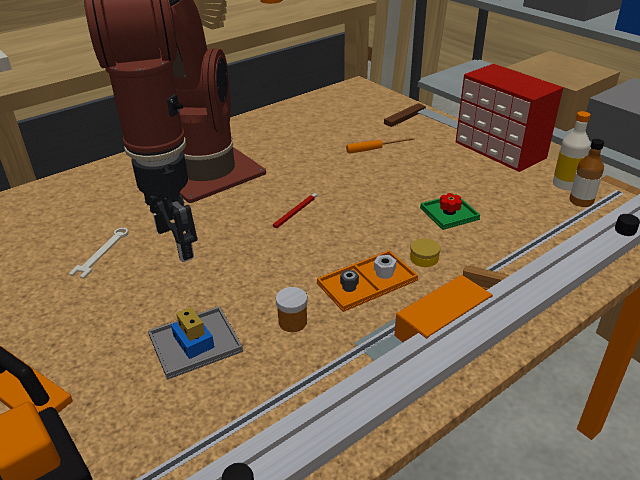

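The final picture shows the stack in the grey tray (190,330), the nuts in the orange bays (349,280) and (385,265), and the knob in the green tray (451,203). The jar and the tin are unmoved, and the gripper is clear of everything.

```bash
python3 -c "
from bench import sign_off
print(sign_off())"
```

```text
the job is handed in; nothing more can be done
None
```

I placed all five objects and handed the job in at about 35 s. My last measurements showed the nuts, knob and both blocks where they belong and the jar and tin unmoved; the judge's verdict wasn't shown.

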